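# Clamp the mould in the goldsmith's screw press

### The arm

A 7-joint arm with a two-finger parallel gripper is mounted at the origin on the work surface. World frame = base frame: x ahead of the robot, y to its left, z up, the work surface at z = 0. Lengths are in m, angles in rad, forces in N, time in s.
With the tool pointing down it reaches from about 0.4 to 0.85 m from the base axis. Payload 10.4 kg.
Tool frame: the origin (TCP) lies midway between the tips of the shut fingers; the grasp point (between the pads) lies 19 mm behind it; z points along the fingers, y is the line along which they close (so a half turn about z gives the same grasp; the last joint's range is limited). The gripper opens to 85 mm and grips with 20 to 120 N. Pads are 22 mm wide; open, the fingers measure 114 mm over their backs; the gripper's body (76 mm by 85 mm) begins 54 mm behind the grasp point. The pads swing forward as they close: fully open they stand 13 mm farther back than shut.
Start: joints at [1.084, 0.332, -0.065, 1.46, 0.022, 1.35, -0.088], TCP at [0.28, -0.559, 0.231] pointing down, gripper open.
Joint ranges: [-2.6, 2.6], [-0.5, 2.12], [-1.47, 1.34], [0.16, 2.42], [-1.27, 4.41], [0.06, 2.06], [-2.6, 2.6]. Speed limits (rad/s): [2.22, 2.22, 2.79, 2.79, 3.14, 3.14, 3.14].

### API

Orientations are given as a rotation vector (axis times angle).
In Python, from rig import env, optics gives the robot as it stands.
- The arm moves only by the shell command python3 -m jog 'ROWS' [FORCE]. ROWS is JSON, a list of rows, each a list of 3 entries, a list of its own where there are three numbers: the shift along the tool's x, y, z in m, then the turn about the tool's z in rad, then the opening in per cent of the stroke, from 0 (shut) to 100 (fully open). A call has 1 to 12 rows; each row is the pose to reach, as a shift and turn from the pose commanded when the call began, along the tool's axes at that moment; what a row does not reach only later rows make up. A row lasts 1/8 s, in which the tool goes at most 62.5 mm and 10.7 degrees, less where a joint would pass 70% of its speed; a pose out of reach is approached as far as the arm can. A call with a gripper value outside its range is refused whole. The fingers move at their own pace and stop on an object; FORCE is the grip in N (left out, the last holds). Time passes only in rows, so rows that repeat a pose let the fingers close. It gives the time, the measured TCP pose, the force, the opening and the grip force at its end, in the units of the state.
- env.read_state(): the state, without advancing time (a new reading comes with each control period).
- optics.grab_frame(name): name is "scene" or "top" or "wrist"; returns the picture (480x640x3 uint8, red, green, blue); there is no depth.
- optics.camera_model(name): a dict with "fx", "fy", "cx", "cy" (pixels), "eye" and "orientation" of the camera in the world; the wrist camera has in their place "T_tool_cam" (4x4, takes a point from camera to tool coordinates, whose origin is the TCP and whose axes are the flange's). Camera axes: x right, y down, z forward; pixel columns grow to the right and rows downward; lengths in m; the calibration is good to about 2 mm. A picture is of the moment at which its call begins: read the wrist's pose just before it. camera_model takes no time and is no camera call.
- env.hand_in(): hands the job in; it is judged then, once.
The state is a dict: "t": time; "joint_positions": joint angles; "qd": joint speeds; "tau": joint torques, N m; "ee_pos": TCP position; "orientation": TCP orientation; "ft_force": force on the tool from outside, world axes, zero at the start; "moment": the same for the moment, N m; "gripper_width": finger opening in m; "grasp_force": force on a finger pad.
Only numpy, scipy, OpenCV 4.12 (cv2) and the standard library are available. Lean on these libraries where they do the work, as an engineer would, in place of code of your own. Each camera call takes 0.05 s, during which the arm holds its last target. There are 200 camera calls.

### The job

Clamp the mould in the screw press: take the loose tommy bar from its wooden rest and with it turn the press's holed head clockwise (seen from above), shifting the bar from hole to hole, until the plate bears down on the mould and the head pulls up firmly tight, but do not overtighten it and crush the mould. Turn the head only with the bar, then lay the bar back in its rest, the mould staying clamped and the other tools left alone.

Things in the scene. Friction and masses are not known exactly. Their poses are not given: they have to be found in the camera images.
- press: Grey iron screw press fixed to the bench. Origin on the bench under the screw's upright axis; x is its depth, y its width. Base 190 x 210 x 22 mm; two columns 24 mm thick at y = +-80 mm carry a crosshead (52 mm in x, 205 mm in y, top 146 mm above the bench; column nuts up to 157 mm).
- head: Dark steel capstan head on the screw, above the crosshead: a disc 76 mm across, 34 mm high. Origin on the axis at its underside. Six radial holes, 12 mm wide, 26 mm deep from the rim, axes level and 17 mm above the underside; +x points out along one, the others every 60 degrees. Right-hand thread: clockwise from above tightens and lowers head and plate together by 6 mm a turn.
- head_center (a point): On the screw's axis at the holes' height. The head runs with 0.5 N m of drag (5 to 8 N across a bar gripped 115 mm from the axis) and stays where left. After 0.3 to 0.45 of a turn, not known beforehand, the plate meets the mould and the pull climbs within some 5 to 10 degrees: firmly tight is 1 to 1.6 N m (10 to 14 N); much more than 2 N m (18 N) crushes the mould.
- platen: The steel pressing plate under the crosshead, guided by the columns, 100 x 122 x 16 mm. Origin at the centre of its underside; z up. It goes down with the head and starts about 2 to 3 mm above the mould.
- mould: Aluminium mould frame lying under the plate, 100 x 100 mm and about 45 mm high. Origin at the centre of its underside.
- bar: Steel tommy bar, 170 mm long: a square handle 14 x 14 x 120 mm and a plain round nose 10 mm thick, 50 mm long, with a domed end. x runs along it towards the nose. Origin on the handle's underside, 67.5 mm from the handle's end and 102.5 mm from the nose's end. Mass about 0.2 kg.
- bar_grip (a point): On the bar's axis 102.5 mm behind the nose's end, on the handle: where it is gripped between the rest's two uprights.
- bar_tip (a point): End of the bar's nose, on its axis.
- rest: Wooden rest fixed to the bench: a board 125 x 62 x 14 mm, origin on the bench under its middle, with two uprights 18 mm thick and 52 mm high centred 42.5 mm either side of it along x (67 mm free between). Each is notched along x: notch floor 38 mm above the bench, 17 mm wide (25 mm in the top 6 mm). The bar lies in both notches along x, nose to +x, its grip point over the middle.
- rest_seat (a point): Middle of the rest, on the axis of a bar lying in its notches (45 mm above the bench).
- block: Bystander: steel bench block 75 x 60 x 22 mm on a wooden base, 52 mm high in all, fixed.
- pliers: Bystander: pliers with yellow handles, about 170 mm long, lying.
- nippers: Bystander: pliers with black handles, about 170 mm long, lying.
- hammer: Bystander: hammer, lying.
- dish: Bystander: round glass dish 110 mm across, 45 mm high.
- graver: Bystander: graver with a mushroom-shaped wooden handle, 120 mm long, lying.
- ring_a: Bystander: plain steel finger ring, 21 mm across.
- ring_b: Bystander: plain brass finger ring, 23 mm across.
Things that resemble listed ones, but are neither listed nor needed, are in the scene too. Of the things shaped like the bar, the steel one is meant.

How it is judged:
By the outcome, as a careful person would: the job done as asked, in the order asked, and still so for the second after the job is handed in, with the robot touching nothing.
It also fails if it takes over 72 s, if anything falls off the work surface, if the arm or the gripper's body presses on something with over 40 N, if the wrist force passes 120 N, or if a joint passes its speed limit or range.

## Working session

There is one attempt and no reset: what is moved stays moved. The work goes in short steps, Python scripts to look and compute and a shell command to move; the robot and the scene stay as the last step left them, time stands still between calls to the robot, and variables do not carry over. Pictures are saved under pics/ and viewed, at most 12 in all, crops included, and the job is handed in when it is done.

```bash
ls; mkdir -p pics; cat > h.py <<'E'
import numpy as np, cv2
from scipy.spatial.transform import Rotation as R
from rig import env, optics
def snap(n,f):
    im=optics.grab_frame(n); cv2.imwrite('pics/'+f,im[:,:,::-1]); return im
def cam(n,st=None):
    m=optics.camera_model(n)
    return m
E
python3 - <<'E'
from h import *
s=env.read_state(); print(s)
snap('top','top0.png'); snap('scene','scene0.png')
for n in('top','scene','wrist'): print(n,optics.camera_model(n))
E
```

```text
pics
{'t': 0.0, 'joint_positions': array([ 1.08441059,  0.33286356, -0.06467805,  1.46092753,  0.02161515,
        1.34989056, -0.08851151]), 'qd': array([-0.00125589,  0.0005767 , -0.00027573,  0.00191773,  0.00081954,
       -0.00036789, -0.00109749]), 'tau': array([-3.84793311e-04, -6.25446010e+01,  4.92437545e-02, -3.91610920e+01,
        1.63392123e-02,  9.93128924e-03,  1.70699184e-05]), 'ee_pos': array([ 0.27940166, -0.55866186,  0.23052765]), 'orientation': array([-3.05620704e+00, -7.21682172e-01,  6.33206937e-04]), 'ft_force': array([-0.32167545, -0.1181497 ,  0.15889967]), 'moment': array([-0.089754  , -0.01836274,  0.01933811]), 'grasp_force': 0.0, 'gripper_width': 0.08558053235242964}
top {'fx': 573.4020481380387, 'fy': 573.4020481380387, 'cx': 316.6572879133241, 'cy': 240.3969520590114, 'eye': array([ 0.31783334, -0.02644101,  1.28742655]), 'orientation': array([-2.17306943,  2.12089512, -0.12093635])}
scene {'fx': 585.1537490033121, 'fy': 585.1537490033121, 'cx': 317.4568828267243, 'cy': 245.6701220857655, 'eye': array([ 1.57357916, -0.01753716,  0.97132282]), 'orientation': array([-1.66912658, -1.66498874,  0.81769732])}
wrist {'fx': 370.9287141159453, 'fy': 370.9287141159453, 'cx': 321.2598100038721, 'cy': 237.3807576146773, 'T_tool_cam': array([[ 1.77277857e-03, -9.59493344e-01, -2.81725719e-01,
         7.35205867e-02],
       [ 9.99998279e-01,  1.54704390e-03,  1.02368074e-03,
        -1.17102315e-05],
       [-5.46372797e-04, -2.81727049e-01,  9.59494435e-01,
        -1.42768285e-01],
       [ 0.00000000e+00,  0.00000000e+00,  0.00000000e+00,
         1.00000000e+00]])}
```

View pics/top0.png

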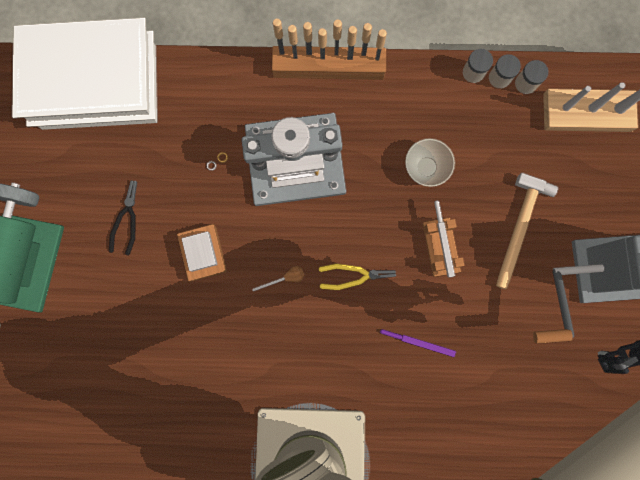

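View pics/scene0.png

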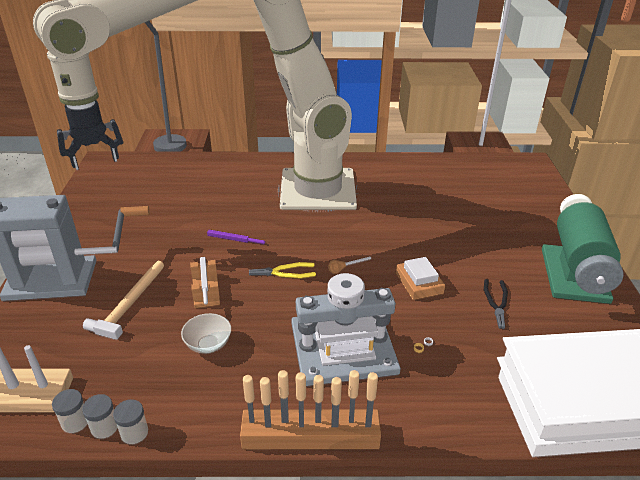

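Bar candidates in the top view are the steel bar in the wooden rest at (443,240) and the purple one lying at (417,343). The steel bar in the rest fits the description. I'll confirm it in an enlarged crop.

```bash
python3 - <<'E'
from h import *
t=cv2.imread('pics/top0.png'); s=cv2.imread('pics/scene0.png')
c=[cv2.resize(t[190:290,395:495],(400,400),interpolation=3), cv2.resize(t[105:205,240:340],(400,400),interpolation=3)]
a=np.hstack(c)
b=cv2.resize(s[265:315,295:395],(400,200),interpolation=3); b2=cv2.resize(s[252:312,160:260],(333,200),interpolation=3)
b=np.hstack([b,b2,np.zeros((200,67,3),np.uint8)])
cv2.imwrite('pics/c1.png',np.vstack([a,b]))
E
```

```text
(no output)
```

View pics/c1.png

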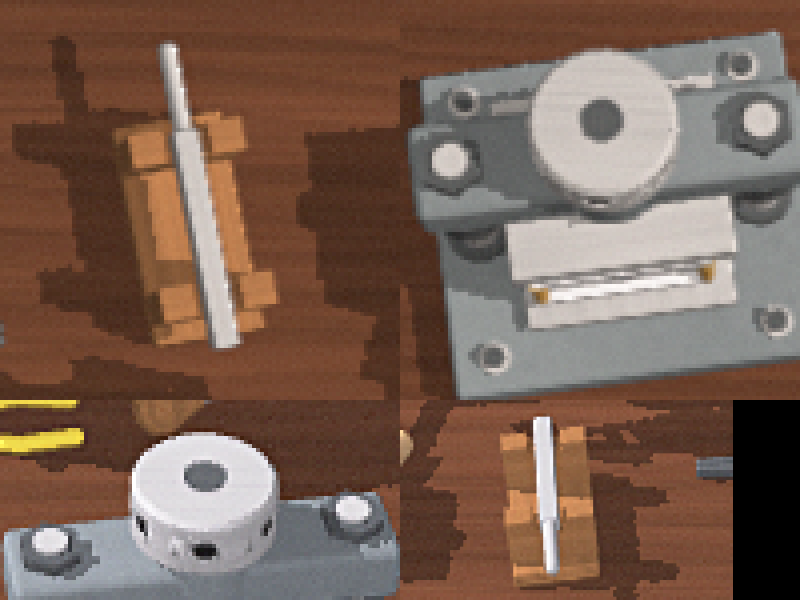

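```bash
cat >> h.py <<'E'
def ray(n,u,v,st=None):
    m=optics.camera_model(n)
    d=np.array([(u-m['cx'])/m['fx'],(v-m['cy'])/m['fy'],1])
    if n=='wrist':
        st=st or env.read_state(); Rt=R.from_rotvec(st['orientation']).as_matrix(); T=m['T_tool_cam']
        return st['ee_pos']+Rt@T[:3,3], Rt@T[:3,:3]@d
    return m['eye'],R.from_rotvec(m['orientation']).as_matrix()@d
def atz(n,u,v,z,st=None):
    e,d=ray(n,u,v,st); return e+d*(z-e[2])/d[2]
def proj(n,P,st=None):
    m=optics.camera_model(n); P=np.atleast_2d(P)
    if n=='wrist':
        st=st or env.read_state(); Rt=R.from_rotvec(st['orientation']).as_matrix(); T=m['T_tool_cam']
        e=st['ee_pos']+Rt@T[:3,3]; Rm=Rt@T[:3,:3]
    else: e=m['eye']; Rm=R.from_rotvec(m['orientation']).as_matrix()
    c=(P-e)@Rm
    return c[:,:2]/c[:,2:]*[m['fx'],m['fy']]+[m['cx'],m['cy']]
def tri(rs):
    A=0;b=0
    for e,d in rs:
        d=d/np.linalg.norm(d); M=np.eye(3)-np.outer(d,d); A=A+M; b=b+M@e
    return np.linalg.solve(A,b)
E
python3 - <<'E'
from h import *
tip=atz('top',437,201,.045); end=atz('top',451.3,276.5,.052)
d=tip-end; print('bar',tip,end,np.linalg.norm(d[:2]),np.degrees(np.arctan2(d[1],d[0])))
st=tri([ray('scene',160+545/3.33-400/3.33,252+(572-400)/3.33),ray('top',437,201)]); print('tip tri',st)
h=tri([ray('top',290.5,134.5),ray('scene',346.2,283.8)]); print('headtop',h)
for z in(.16,.165,.17,.175): print(z,proj('scene',[h[0]+.038,h[1],z]),atz('scene',346,302.5,z),atz('top',289.5,155.5,z))
s=env.read_state(); print(R.from_rotvec(s['orientation']).as_matrix())
# columns nuts -> press yaw
a=atz('top',240+48/4,105+160/4,.157); b=atz('top',240+361/4,105+120/4,.157); print('nuts',a,b,(a+b)/2, np.degrees(np.arctan2(*(a-b)[[1,0]]))-90)
E
```

```text
bar [ 0.57204423 -0.26628362  0.045     ] [ 0.40625798 -0.2952694   0.052     ] 0.16830108276321615 9.917252873785706
tip tri [ 0.5729901 -0.2677707  0.0406908]
headtop [0.67079167 0.05168959 0.18723416]
0.16 [[346.03094282 306.4234353 ]] [0.69719929 0.0521501  0.16      ] [0.63557086 0.05320594 0.16      ]
0.165 [[346.12335394 304.60102434]] [0.70260022 0.05172064 0.165     ] [0.63416174 0.05285272 0.165     ]
0.17 [[346.21624148 302.76921816]] [0.70800116 0.05129117 0.17      ] [0.63275261 0.05249949 0.17      ]
0.175 [[346.30960912 300.92794394]] [0.71340209 0.0508617  0.175     ] [0.63134348 0.05214627 0.175     ]
[[ 8.94362412e-01  4.47342721e-01 -6.04863971e-04]
 [ 4.47343126e-01 -8.94361765e-01  1.07711659e-03]
 [-5.91269408e-05 -1.23391433e-03 -9.99999237e-01]]
nuts [0.65677167 0.13048718 0.157     ] [ 0.68106024 -0.02825643  0.157     ] [0.66891596 0.05111537 0.157     ] 8.699080378611455
```

The crop shows the steel bar in the rest, with its nose tip at (437,201) and its handle end at (451,276). The purple one is the decoy. The head's top centre is at (290.5,134.5), and its holes point roughly along ±x. Next I'll move above the bar.

```bash
python3 -m jog '[[[0.05,-0.027,0.0],0.05,100],[[0.1,-0.054,0.02],0.1,100],[[0.15,-0.08,0.04],0.15,100],[[0.2,-0.108,0.05],0.2,100],[[0.25,-0.135,0.06],0.25,100],[[0.296,-0.16,0.07],0.292,100],[[0.296,-0.16,0.07],0.292,100],[[0.296,-0.16,0.07],0.292,100],[[0.296,-0.16,0.07],0.292,100]]' 60
python3 - <<'E'
from h import *
s=env.read_state(); print(s['joint_positions'],R.from_rotvec(s['orientation']).as_matrix()[:,0],s['ft_force'])
snap('wrist','w1.png')
print(proj('wrist',[[.5725,-.267,.045],[.472,-.284,.052],[.406,-.295,.052]],s))
E
```

```text
t: 1.23
ee_pos: [0.472, -0.2849, 0.1614]
orientation: [3.13, 0.266, -0.0]
ft_force: [-0.4, 0.7, -0.1]
gripper_width: 0.0859
grasp_force: 0.0
[ 0.67206499  0.23398987 -0.24254786  1.73948813  0.06095838  1.17533453
 -0.98874929] [ 9.85640252e-01  1.68858598e-01 -2.58866918e-04] [-0.42629331  0.71150286 -0.07085594]
[[320.8737212   82.40150357]
 [320.35597294 236.32848209]
 [319.86143361 321.00885055]]
```

View pics/w1.png

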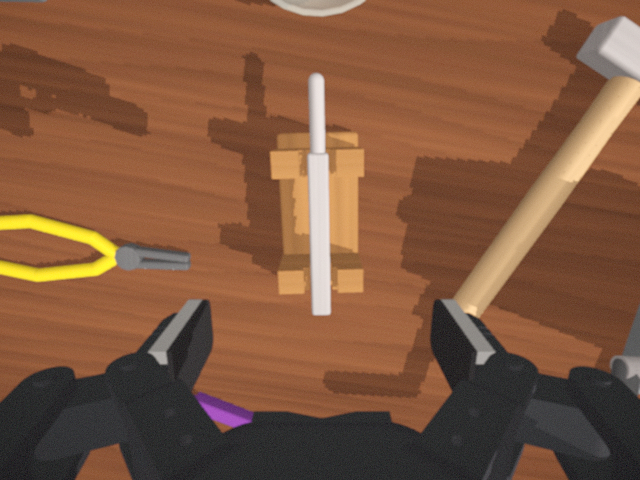

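The wrist view shows the bar in the rest: nose tip (316,74), shoulder (317.5,153), handle end (321.5,313).

```bash
python3 - <<'E'
from h import *
s=env.read_state(); Rt=R.from_rotvec(s['orientation']).as_matrix()
tip=atz('wrist',316,73.5,.046);end=atz('wrist',321.5,314,.049); 
d=tip-end; n=np.linalg.norm(d[:2]); print(tip,end,n,np.degrees(np.arctan2(d[1],d[0])))
u=d/n; u[2]=0
for g in (tip-.1025*u,end+.0675*u): print(g,Rt.T@(g-s['ee_pos']))
l=Rt.T@u; print('turn',np.arctan2(l[1],l[0]))
E
```

```text
[ 0.57722324 -0.26296607  0.046     ] [ 0.41055849 -0.29542832  0.049     ] 0.16979675154791768 11.021829787268587
[ 0.47661392 -0.28256233  0.046     ] [ 0.00486888 -0.00153611  0.11544588]
[ 0.47681342 -0.28252347  0.049     ] [ 0.00507189 -0.00153928  0.11244587]
turn -0.02273200766626611
```

```bash
python3 -m jog '[[[0.005,-0.0015,0.04],-0.022,60],[[0.005,-0.0015,0.08],-0.022,60],[[0.005,-0.0015,0.12],-0.022,60],[[0.005,-0.0015,0.1335],-0.022,60],[[0.005,-0.0015,0.1335],-0.022,60],[[0.005,-0.0015,0.1335],-0.022,0],[[0.005,-0.0015,0.1335],-0.022,0],[[0.005,-0.0015,0.1335],-0.022,0],[[0.005,-0.0015,0.1335],-0.022,0],[[0.005,-0.0015,0.1335],-0.022,0]]' 80
```

```text
t: 2.52
ee_pos: [0.4783, -0.2817, 0.0295]
orientation: [3.125, 0.303, 0.003]
ft_force: [-1.6, -0.3, 5.7]
gripper_width: 0.0127
grasp_force: 78.3
```

```bash
python3 -m jog '[[[0,0,-0.03],0,0],[[0,0,-0.08],0,0],[[0.01,-0.01,-0.13],-0.1,0],[[0.05,-0.05,-0.17],-0.25,0],[[0.09,-0.09,-0.19],-0.4,0],[[0.12,-0.13,-0.2],-0.55,0],[[0.143,-0.174,-0.205],-0.7,0],[[0.143,-0.174,-0.205],-0.82,0],[[0.143,-0.174,-0.205],-0.82,0],[[0.143,-0.174,-0.205],-0.82,0]]'
python3 - <<'E'
from h import *
s=env.read_state(); print(s['joint_positions'],s['ee_pos'],R.from_rotvec(s['orientation']).as_matrix(),s['ft_force'])
snap('wrist','w2.png')
E
```

```text
t: 3.78
ee_pos: [0.5839, -0.0839, 0.2329]
orientation: [2.749, 1.519, -0.001]
ft_force: [0.1, 0.7, -1.9]
gripper_width: 0.0124
grasp_force: 79.1
[ 0.45373895  0.29165947 -0.47449937  1.53565616  0.13572723  1.34711091
 -0.59497631] [ 0.58394886 -0.0839126   0.23288146] [[ 5.32226810e-01  8.46601800e-01 -1.27556551e-04]
 [ 8.46601631e-01 -5.32226789e-01 -5.69241846e-04]
 [-5.49810185e-04  1.94976187e-04 -9.99999830e-01]] [ 0.12006717  0.70042827 -1.90094663]
```

View pics/w2.png

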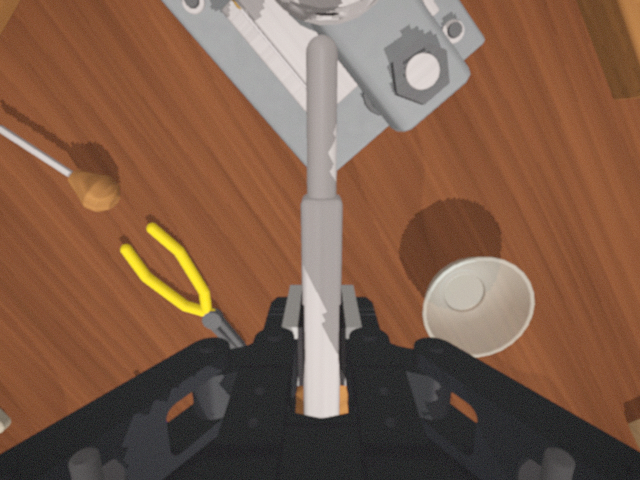

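The nose tip is at (321,38), with the bar straight in the grip and the head at the top edge. I'll refine the head's centre and hole angles from the scene and top frames.

```bash
python3 - <<'E'
from h import *
from scipy.optimize import least_squares
s=env.read_state(); Rt=R.from_rotvec(s['orientation']).as_matrix()
for u,v in((321,37),(321.5,200)):
    print('nose in tool',Rt.T@(atz('wrist',u,v,s['ee_pos'][2]+.0155)-s['ee_pos']))
g=cv2.imread('pics/scene0.png',0).astype(float)
pts=[]
for u,v in((346.2,302.5),(330,296.2),(361.2,297)):
    x0,y0=int(round(u))-4,int(round(v))-4; w=g[y0:y0+9,x0:x0+9]
    w=np.clip(110-w,0,None); Y,X=np.mgrid[0:9,0:9]; pts.append((x0+(w*X).sum()/w.sum(),y0+(w*Y).sum()/w.sum())); 
print(pts)
C0=np.array([.6708,.0517,.170])
top=np.array([(290.5,134.5)]); sc=np.array([(346.2,283.8)])
def model(p):
    c=p[:3]; a=p[3]
    H=[c+.037*np.array([np.cos(a+k*np.pi/3),np.sin(a+k*np.pi/3),0]) for k in(0,-1,1)]
    return np.vstack([proj('scene',H),proj('scene',c+[0,0,.017]),proj('top',c+[0,0,.017])])
obs=np.vstack([pts,sc,top])
r=least_squares(lambda p:(model(p)-obs).ravel(),np.r_[C0,0])
print(r.x,np.degrees(r.x[3])); print(r.fun.reshape(-1,2).round(2))
E
```

```text
nose in tool [ 0.10030392  0.00086444 -0.01554029]
nose in tool [ 0.04939224  0.00111823 -0.01551971]
[(np.float64(345.74606741573035), np.float64(302.3056179775281)), (np.float64(329.3245033112583), np.float64(295.3752759381899)), (np.float64(362.00694444444446), np.float64(296.662037037037))]
[ 0.67079651  0.05197642  0.17040371 -0.04008372] -2.2966277615476063
[[-0.14 -0.03]
 [ 0.48  0.24]
 [-0.66 -0.15]
 [-0.37 -0.04]
 [-0.68 -0.06]]
```

```bash
python3 -m jog '[[[0.03,0,0.02],0,0],[[0.04,0,0.04],0,0],[[0.04,0,0.05],0,0],[[0.04,0,0.05],0,0],[[0.04,0,0.05],0,0]]'; for i in 1 2; do :; done; python3 -m jog '[[[0,0,0.002],0,0],[[0,0,0.003],0,0],[[0,0,0.003],0,0]]'
```

```text
t: 4.45
ee_pos: [0.6055, -0.0499, 0.1835]
orientation: [2.747, 1.523, 0.001]
ft_force: [-0.1, -0.2, -2.6]
gripper_width: 0.0124
grasp_force: 79.2
t: 4.82
ee_pos: [0.6054, -0.049, 0.1799]
orientation: [2.747, 1.525, 0.0]
ft_force: [-0.1, 0.1, -1.9]
gripper_width: 0.0121
grasp_force: 79.2
```

```bash
python3 -m jog '[[[0,0,0.001],0,0],[[0,0,0.0015],0,0],[[0,0,0.0015],0,0]]'
```

```text
t: 5.2
ee_pos: [0.6054, -0.0489, 0.1783]
orientation: [2.747, 1.525, -0.0]
ft_force: [-0.6, -0.1, -1.9]
gripper_width: 0.0125
grasp_force: 79.2
```

```bash
python3 -m jog '[[[0,0,0.001],0,0],[[0,0,0.001],0,0]]'
```

```text
t: 5.45
ee_pos: [0.6055, -0.0489, 0.1775]
orientation: [2.746, 1.525, 0.0]
ft_force: [-0.5, -0.6, -0.4]
gripper_width: 0.0125
grasp_force: 79.3
```

```bash
python3 -m jog '[[[0,0,0.001],0,0],[[0,0,0.001],0,0]]'
```

```text
t: 5.7
ee_pos: [0.6055, -0.0489, 0.1766]
orientation: [2.746, 1.525, 0.001]
ft_force: [-1.8, -0.8, 2.0]
gripper_width: 0.0121
grasp_force: 79.7
```

```bash
python3 -m jog '[[[0,0,-0.005],0,0],[[-0.02,0.001,-0.005],0,0],[[-0.032,0.001,-0.003],0,0],[[-0.032,0.001,0.01],0,0],[[-0.032,0.001,0.021],0,0],[[-0.026,0.001,0.021],0,0],[[-0.026,0.001,0.021],0,0],[[-0.026,0.001,0.021],0,0]]'
python3 - <<'E'
from h import *
s=env.read_state(); im=snap('wrist','w3.png'); cv2.imwrite('pics/w3c.png',cv2.resize(im[0:240,200:440,::-1],(600,600),interpolation=3))
Rt=R.from_rotvec(s['orientation']).as_matrix(); l=Rt.T@(np.array([.6708,.052,.1704])-s['ee_pos']); print(l, s['ee_pos'],s['ft_force'],s['moment'],s['joint_positions'][[4,6]])
E
```

```text
t: 6.7
ee_pos: [0.5928, -0.0711, 0.1556]
orientation: [2.746, 1.526, 0.001]
ft_force: [0.1, -0.6, -1.3]
gripper_width: 0.0125
grasp_force: 79.2
[ 0.14572926  0.00118224 -0.01471429] [ 0.59284362 -0.07112584  0.15564345] [ 0.09338461 -0.62008937 -1.34820484] [ 0.01337454 -0.03490658  0.02266548] [ 0.17508027 -0.64029764]
```

View pics/w3c.png

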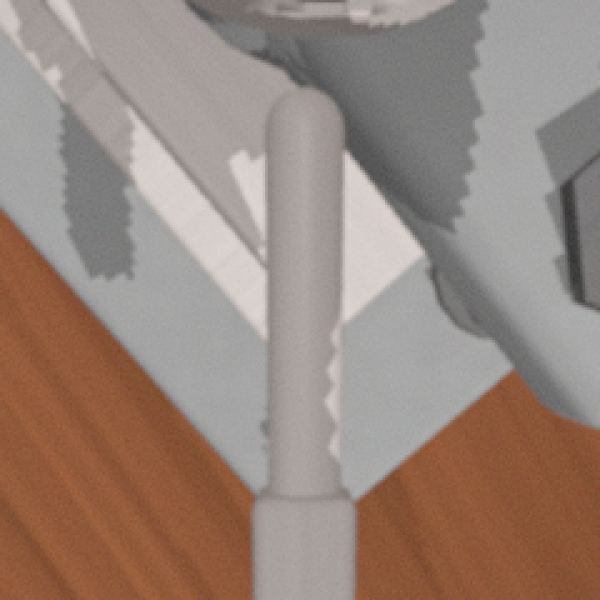

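The nose is at column 322, while the head's rim is centred near column 330, so the tool is about 3 mm off sideways. I'll check the hole numerically.

```bash
python3 - <<'E'
from h import *
g=cv2.imread('pics/w3.png',0)
for r in(0,2,4,6,8,10,12): print(r,g[r,272:392:4])
print('cols 272..388 step4')
s=env.read_state()
Rt=R.from_rotvec(s['orientation']).as_matrix()
for dy in (0,.001,.002,.003,.004):
    P=[s['ee_pos']+Rt@np.array([.1457-.038,dy,-.0155+k]) for k in(0,-.006)]; print(dy,proj('wrist',P,s).round(1).tolist())
E
```

```text
0 [146  97 109 110 112 110 112 116 129 141 142 142 119 113 108 107 108 169
 166 165 170 179 183 174 171 169 167 158 117 120]
2 [155  87 101 109 113 112 112 127 134 147 122 133 144 166 164 163 161 167
 169 163 155 167 171 172 172 168 157 116 120 114]
4 [156 125  84 107 115 111 112 124 130 152 130 143 146 166 164 167 160 180
 187 157 146 169 170 171 172 156 121 116 116 121]
6 [159 155  88  92 104 109 109 108 109 126 127 155 159 155 152 148 139 172
 186 166 172 173 169 171 165 120 120 117 119 119]
8 [157 156 137  96 100 109 106 110 111 113 112 106 118 108 105 105 109 129
 156 165 163 167 166 145 122 120 114 120 122 121]
10 [160 161 162 116 119 120 121 118 108 111 110 110 107 108 110 111 108 110
 108 141 114 125 131 118 117 117 117 118 117 120]
12 [159 161 159 147 115 122 121 125 123 114 110 113 112 115 111 108 107 107
 107 107 110 115 123 116 120 121 118 121 114 122]
cols 272..388 step4
0 [[318.2, 9.9], [318.0, 3.5]]
0.001 [[321.5, 9.9], [321.5, 3.5]]
0.002 [[324.8, 9.9], [325.0, 3.5]]
0.003 [[328.1, 9.9], [328.5, 3.5]]
0.004 [[331.4, 9.9], [331.9, 3.5]]
```

```bash
python3 -m jog '[[[0,0.002,0],0,0],[[0.004,0.002,0],0,0],[[0.008,0.002,0],0,0],[[0.011,0.002,0],0,0],[[0.013,0.002,0],0,0],[[0.013,0.002,0],0,0]]'
```

```text
t: 7.5
ee_pos: [0.6011, -0.0613, 0.1553]
orientation: [2.746, 1.526, 0.0]
ft_force: [0.3, 0.9, -1.2]
gripper_width: 0.0122
grasp_force: 79.2
```

```bash
python3 -m jog '[[[0.004,0,0],0,0],[[0.008,0,0],0,0],[[0.012,0,0],0,0],[[0.015,0,0],0,0],[[0.017,0,0],0,0],[[0.017,0,0],0,0]]'
python3 - <<'E'
from h import *
s=env.read_state(); Rt=R.from_rotvec(s['orientation']).as_matrix(); print(Rt.T@(np.array([.6708,.052,.1704])-s['ee_pos']),Rt.T@s['ft_force'],s['moment'])
E
```

```text
t: 8.25
ee_pos: [0.6101, -0.0469, 0.1553]
orientation: [-2.746, -1.525, 0.0]
ft_force: [0.7, 0.5, -2.0]
gripper_width: 0.0124
grasp_force: 79.2
[ 0.11608251 -0.0007272  -0.01513835] [0.74464298 0.33168898 1.95936226] [-0.0157943  -0.02319013  0.00626767]
```

```bash
python3 -m jog '[[[0.0004,-0.0093,0.0001],0.08,0],[[0.0015,-0.0185,0.0002],0.16,0],[[0.0033,-0.0276,0.0002],0.24,0],[[0.0059,-0.0365,0.0003],0.32,0],[[0.0092,-0.0452,0.0004],0.4,0],[[0.0131,-0.0536,0.0005],0.48,0],[[0.0177,-0.0616,0.0005],0.56,0]]'
cat > tq.py <<'E'
from h import *
s=env.read_state(); Rt=R.from_rotvec(s['orientation']).as_matrix(); C=np.array([.6708,.052,.17])
f=s['ft_force']; d=s['ee_pos']-C
print('ctr in tool',(Rt.T@-d).round(4),'F tool',(Rt.T@f).round(1),'yaw',np.degrees(np.arctan2(Rt[1,0],Rt[0,0])).round(1),'Mz',s['moment'][2].round(2),'T axis',(np.cross(d,f)[2]).round(2),(np.cross(d,f)[2]+s['moment'][2]).round(2),'q7',s['joint_positions'][6].round(2),s['joint_positions'].round(2))
E
python3 tq.py
```

```text
t: 9.12
ee_pos: [0.5683, -0.0032, 0.1553]
orientation: [3.06, 0.694, 0.003]
ft_force: [5.9, -9.8, -2.9]
gripper_width: 0.0127
grasp_force: 79.5
ctr in tool [ 0.1163 -0.0055 -0.0146] F tool [ 1.1 11.4  3. ] yaw 25.6 Mz -0.83 T axis 1.33 0.5 q7 -1.3 [ 0.29  0.29 -0.43  1.7   0.14  1.18 -1.3 ]
```

```bash
python3 -m jog '[[[0,0,0],0.03,0],[[0,0,0],0.06,0],[[0,0,0],0.06,0]]' 110; python3 tq.py
```

```text
t: 9.5
ee_pos: [0.5669, -0.0, 0.1548]
orientation: [3.08, 0.614, -0.001]
ft_force: [-1.0, -4.0, -0.7]
gripper_width: 0.0115
grasp_force: 110.4
ctr in tool [ 0.1158 -0.0082 -0.0153] F tool [-2.5  3.3  0.7] yaw 22.5 Mz -0.08 T axis 0.37 0.29 q7 -1.36 [ 0.28  0.29 -0.43  1.7   0.13  1.18 -1.36]
```

```bash
python3 -m jog '[[[-0.0003,-0.0093,0.0001],0.08,0],[[0.0002,-0.0186,0.0002],0.16,0],[[0.0014,-0.0278,0.0002],0.24,0],[[0.0034,-0.0369,0.0003],0.32,0],[[0.0061,-0.0458,0.0004],0.4,0],[[0.0094,-0.0545,0.0005],0.48,0],[[0.0135,-0.0628,0.0005],0.56,0],[[0.0182,-0.0709,0.0006],0.64,0]]'; python3 tq.py
```

```text
t: 10.5
ee_pos: [0.5565, 0.0722, 0.1541]
orientation: [3.116, -0.39, -0.001]
ft_force: [-1.1, -5.3, -0.6]
gripper_width: 0.0118
grasp_force: 110.4
ctr in tool [ 0.1157 -0.0086 -0.016 ] F tool [0.3 5.4 0.6] yaw -14.3 Mz -0.12 T axis 0.63 0.52 q7 -2.12 [ 0.12  0.28 -0.39  1.71  0.11  1.17 -2.12]
```

```bash
python3 -m jog '[[[-0.0003,-0.0093,0.0001],0.08,0],[[0.0002,-0.0186,0.0002],0.16,0],[[0.0014,-0.0278,0.0002],0.24,0],[[0.0028,-0.0347,0.0003],0.3,0],[[0.0028,-0.0347,0.0003],0.3,0]]'; python3 tq.py
```

```text
t: 11.12
ee_pos: [0.5676, 0.1057, 0.1537]
orientation: [3.025, -0.846, -0.001]
ft_force: [-1.7, -3.9, -0.6]
gripper_width: 0.0117
grasp_force: 110.5
ctr in tool [ 0.116  -0.0076 -0.0164] F tool [0.6 4.2 0.6] yaw -31.2 Mz -0.18 T axis 0.5 0.32 q7 -2.47 [ 0.04  0.31 -0.36  1.67  0.12  1.18 -2.47]
```

```bash
python3 -m jog '[[[0,0.002,0],-0.03,0],[[-0.01,0.002,0],-0.03,0],[[-0.025,0.002,0],-0.03,0],[[-0.04,0.002,0],-0.03,0],[[-0.055,0.002,-0.01],-0.03,0],[[-0.055,0.002,-0.02],-0.03,0],[[-0.055,0.002,-0.02],-0.03,0]]'; python3 tq.py
python3 - <<'E'
from h import *
s=env.read_state(); a=snap('wrist','w4.png'); b=snap('scene','s4.png')
c=np.hstack([cv2.resize(a[0:300,200:440],(400,500)),cv2.resize(b[265:315,300:390],(400,222)).repeat(1,0) if 0 else np.vstack([cv2.resize(b[268:318,301:391],(400,222),interpolation=3),np.zeros((278,400,3),np.uint8)])])
cv2.imwrite('pics/c4.png',c[:,:,::-1])
E
```

```text
t: 12.0
ee_pos: [0.5209, 0.1328, 0.1754]
orientation: [-3.037, 0.802, -0.004]
ft_force: [0.3, -0.1, -2.1]
gripper_width: 0.0117
grasp_force: 110.3
ctr in tool [ 0.1703 -0.0037  0.0058] F tool [ 0.3 -0.1  2.1] yaw -29.6 Mz -0.01 T axis -0.01 -0.02 q7 -2.49 [ 0.02  0.2  -0.4   1.75  0.09  1.2  -2.49]
```

View pics/c4.png

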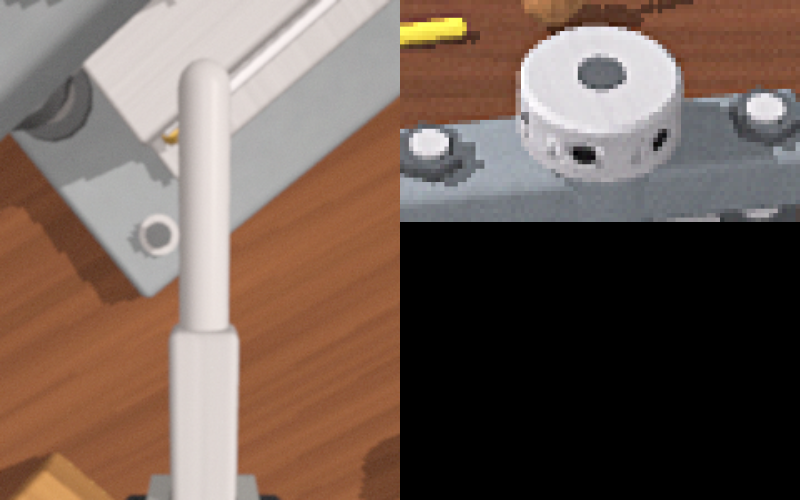

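The bar is still straight in the grip (nose and handle both near crop column 204). In the scene view the rim holes are at about (342,303), (359.5,299.5) and (329,296).

```bash
python3 - <<'E'
from h import *
from scipy.optimize import least_squares
g=cv2.imread('pics/s4.png',0).astype(float)
def blob(u,v):
    x0,y0=int(round(u))-4,int(round(v))-4; w=np.clip(110-g[y0:y0+9,x0:x0+9],0,None); Y,X=np.mgrid[0:9,0:9]; return x0+(w*X).sum()/w.sum(),y0+(w*Y).sum()/w.sum()
obs=np.array([blob(342.4,302.7),blob(359.5,299.5)]); print(obs)
C=np.array([.6708,.052,.169])
def m(p):
    c=C+[0,p[1],p[2]]; return proj('scene',[c+.037*np.array([np.cos(p[0]+k*np.pi/3),np.sin(p[0]+k*np.pi/3),0]) for k in(0,1)])
r=least_squares(lambda p:np.r_[(m(p)-obs).ravel(),p[1:]*300],[-.2,0,0]); print(np.degrees(r.x[0]),r.x,r.fun.round(2))
E
```

```text
[[341.90443425 302.45642202]
 [359.4443038  299.27341772]]
-14.521245719702224 [-2.53443549e-01  4.79170687e-04 -2.50766808e-04] [ 0.02  0.03 -0.11 -0.1   0.14 -0.08]
```

```bash
python3 -m jog '[[[0,0.01,-0.03],-0.15,0],[[-0.01,0.03,-0.03],-0.32,0],[[0,0.06,-0.03],-0.49,0],[[0.02,0.08,-0.03],-0.66,0],[[0.05,0.1,-0.03],-0.83,0],[[0.08,0.12,-0.03],-1.0,0],[[0.11,0.135,-0.03],-1.17,0],[[0.1325,0.14,-0.03],-1.311,0],[[0.1325,0.14,-0.02],-1.311,0],[[0.1325,0.14,0],-1.311,0],[[0.1325,0.14,0.021],-1.311,0],[[0.1325,0.14,0.021],-1.311,0]]'; python3 tq.py
python3 - <<'E'
from h import *
im=snap('wrist','w5.png'); cv2.imwrite('pics/w5c.png',cv2.resize(im[0:120,240:400,::-1],(800,600),interpolation=3))
E
```

```text
t: 13.6
ee_pos: [0.5644, -0.0538, 0.1508]
orientation: [-2.896, -1.214, 0.006]
ft_force: [0.6, -0.1, -1.2]
gripper_width: 0.012
grasp_force: 110.3
ctr in tool [ 0.15    0.0016 -0.0195] F tool [0.4 0.5 1.2] yaw 45.5 Mz -0.02 T axis 0.07 0.06 q7 -0.84 [ 0.3   0.29 -0.34  1.7   0.1   1.17 -0.84]
```

View pics/w5c.png

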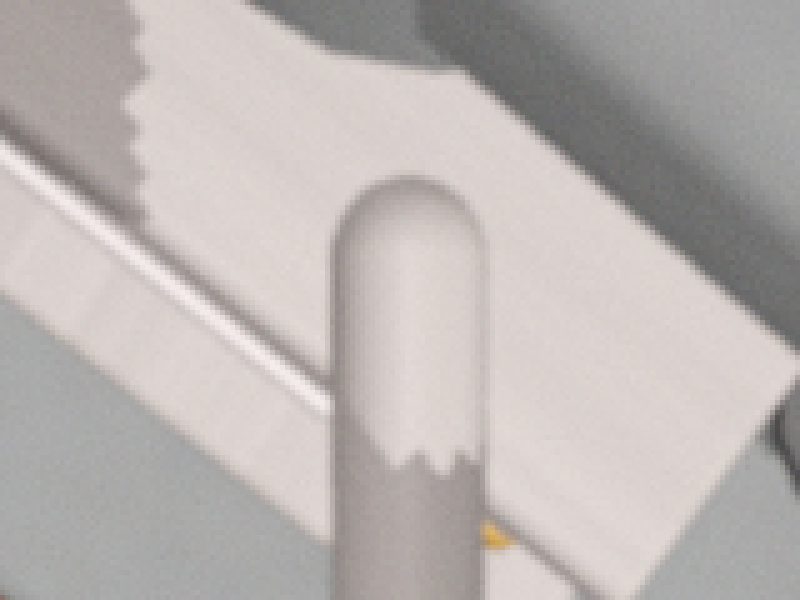

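The nose tip is at crop (410,178), pointing at the head just out of frame. The tool is about 3.5 mm low. I'll correct the height and sideways offset, then insert gently.

```bash
python3 -m jog '[[[0,0.001,-0.0035],0,0],[[0.004,0.0015,-0.0035],0,0],[[0.008,0.0015,-0.0035],0,0],[[0.008,0.0015,-0.0035],0,0],[[0.008,0.0015,-0.0035],0,0]]';python3 tq.py; python3 -m jog '[[[0.004,0,0],0,0],[[0.008,0,0],0,0],[[0.012,0,0],0,0],[[0.012,0,0],0,0]]'; python3 tq.py
```

```text
t: 14.28
ee_pos: [0.5726, -0.0497, 0.1564]
orientation: [2.897, 1.216, -0.0]
ft_force: [-0.3, -0.5, -2.2]
gripper_width: 0.0118
grasp_force: 110.3
ctr in tool [ 0.1413 -0.0012 -0.0137] F tool [-0.6  0.2  2.2] yaw 45.5 Mz -0.03 T axis 0.02 -0.01 q7 -0.85 [ 0.3   0.3  -0.34  1.68  0.11  1.18 -0.85]
t: 14.78
ee_pos: [0.5813, -0.0407, 0.1563]
orientation: [-2.896, -1.217, -0.0]
ft_force: [-0.7, 0.5, -2.8]
gripper_width: 0.0116
grasp_force: 110.2
ctr in tool [ 0.1289 -0.0009 -0.0137] F tool [-0.1 -0.9  2.8] yaw 45.6 Mz -0.0 T axis -0.12 -0.12 q7 -0.87 [ 0.28  0.31 -0.35  1.66  0.11  1.19 -0.87]
```

```bash
python3 -m jog '[[[0.004,0,0.0015],0,0],[[0.008,0,0.0015],0,0],[[0.011,0,0.0015],0,0],[[0.013,0,0.0015],0,0],[[0.013,0,0.0015],0,0]]'; python3 tq.py; python3 -m jog '[[[0.001,0,0],0,0],[[0.002,0,0],0,0],[[0.002,0,0],0,0]]'; python3 tq.py
```

```text
t: 15.4
ee_pos: [0.5903, -0.0317, 0.1549]
orientation: [2.897, 1.216, 0.0]
ft_force: [0.8, -0.0, -1.7]
gripper_width: 0.0116
grasp_force: 110.2
ctr in tool [ 0.1162 -0.0012 -0.0151] F tool [0.5 0.6 1.7] yaw 45.5 Mz 0.03 T axis 0.07 0.1 q7 -0.89 [ 0.26  0.33 -0.35  1.64  0.12  1.19 -0.89]
t: 15.78
ee_pos: [0.5916, -0.0304, 0.1549]
orientation: [2.897, 1.216, 0.0]
ft_force: [0.7, -0.3, -2.2]
gripper_width: 0.0118
grasp_force: 110.2
ctr in tool [ 0.1143 -0.0012 -0.0151] F tool [0.2 0.7 2.2] yaw 45.5 Mz -0.06 T axis 0.08 0.03 q7 -0.89 [ 0.26  0.34 -0.35  1.63  0.12  1.19 -0.89]
```

```bash
python3 -m jog '[[[0.001,0,0],0,0],[[0.0025,0,0],0,0],[[0.0025,0,0],0,0]]'; python3 tq.py
```

```text
t: 16.15
ee_pos: [0.5934, -0.0285, 0.1549]
orientation: [-2.897, -1.216, -0.0]
ft_force: [-0.2, -0.4, -2.2]
gripper_width: 0.0116
grasp_force: 110.2
ctr in tool [ 0.1116 -0.0011 -0.0151] F tool [-0.5  0.1  2.2] yaw 45.6 Mz -0.02 T axis 0.01 -0.01 q7 -0.9 [ 0.26  0.34 -0.35  1.63  0.12  1.19 -0.9 ]
```

```bash
python3 -m jog '[[[0.001,0,0],0,0],[[0.002,0,0],0,0],[[0.002,0,0],0,0]]'; python3 tq.py
```

```text
t: 16.52
ee_pos: [0.5945, -0.0275, 0.1548]
orientation: [2.897, 1.216, -0.001]
ft_force: [-1.0, -0.7, -1.1]
gripper_width: 0.0117
grasp_force: 110.3
ctr in tool [ 0.1101 -0.0013 -0.0153] F tool [-1.2 -0.2  1.1] yaw 45.5 Mz 0.04 T axis -0.03 0.01 q7 -0.9 [ 0.25  0.34 -0.35  1.63  0.12  1.2  -0.9 ]
```

```bash
sed -i 's/C=np.array(.*)$/C=np.array([.6738,.0535,.17])/' tq.py; python3 -m jog '[[[-0.001,-0.008,0],0.08,0],[[0.0001,-0.016,0.0001],0.17,0],[[0.0015,-0.0239,0.0002],0.24,0],[[0.0035,-0.0316,0.0003],0.31,0],[[0.0059,-0.0393,0.0003],0.38,0],[[0.009,-0.0467,0.0004],0.45,0]]'; python3 tq.py
```

```text
t: 17.27
ee_pos: [0.5681, 0.0101, 0.1547]
orientation: [3.094, 0.532, 0.001]
ft_force: [2.3, -6.0, -2.6]
gripper_width: 0.0118
grasp_force: 110.2
ctr in tool [ 0.1141 -0.0056 -0.0152] F tool [0.1 6.4 2.6] yaw 19.5 Mz -0.24 T axis 0.73 0.5 q7 -1.4 [ 0.17  0.28 -0.31  1.7   0.1   1.17 -1.4 ]
```

```bash
python3 -m jog '[[[-0.0001,-0.008,0.0001],0.08,0],[[0.0003,-0.016,0.0001],0.16,0],[[0.0013,-0.0239,0.0002],0.23,0],[[0.003,-0.0318,0.0003],0.3,0]]'; python3 tq.py
```

```text
t: 17.77
ee_pos: [0.5605, 0.0419, 0.1545]
orientation: [3.14, 0.065, 0.003]
ft_force: [4.4, -4.6, -3.2]
gripper_width: 0.0115
grasp_force: 110.1
ctr in tool [ 0.1137 -0.0068 -0.0154] F tool [4.2 4.8 3.2] yaw 2.4 Mz 0.05 T axis 0.57 0.62 q7 -1.75 [ 0.1   0.27 -0.3   1.72  0.09  1.17 -1.75]
```

```bash
cat >> tq.py <<'E'
import sys
T=np.cross(d,f)[2]+s['moment'][2]
sys.exit(int(T>.75))
E
J='python3 -m jog'
python3 -m jog '[[[-0.0002,-0.0045,0],0.04,0],[[0,-0.0091,0.0001],0.08,0]]' >/dev/null && python3 tq.py && python3 -m jog '[[[-0.0002,-0.0045,0],0.04,0],[[0,-0.0091,0.0001],0.08,0]]' >/dev/null&& python3 tq.py && python3 -m jog '[[[-0.0002,-0.0045,0],0.04,0],[[0,-0.0091,0.0001],0.08,0]]' >/dev/null && python3 tq.py && python3 -m jog '[[[-0.0002,-0.0045,0],0.04,0],[[0,-0.0091,0.0001],0.08,0]]' && python3 tq.py
```

```text
ctr in tool [ 0.1136 -0.0068 -0.0156] F tool [3.4 2.9 2.4] yaw -2.2 Mz 0.1 T axis 0.36 0.46 q7 -1.85 [ 0.08  0.27 -0.29  1.72  0.08  1.17 -1.85]
ctr in tool [ 0.1135 -0.007  -0.0157] F tool [3.4 4.1 2.5] yaw -6.7 Mz 0.01 T axis 0.48 0.49 q7 -1.94 [ 0.06  0.27 -0.29  1.71  0.08  1.17 -1.94]
ctr in tool [ 0.1134 -0.007  -0.0158] F tool [2.6 4.4 1.8] yaw -11.3 Mz 0.02 T axis 0.51 0.53 q7 -2.04 [ 0.04  0.27 -0.28  1.71  0.08  1.17 -2.04]
t: 18.77
ee_pos: [0.563, 0.0777, 0.1539]
orientation: [3.11, -0.435, 0.002]
ft_force: [1.0, -5.1, -1.3]
gripper_width: 0.0118
grasp_force: 110.2
ctr in tool [ 0.1132 -0.0071 -0.016 ] F tool [2.4 4.6 1.3] yaw -15.9 Mz -0.02 T axis 0.54 0.52 q7 -2.13 [ 0.02  0.28 -0.28  1.7   0.08  1.17 -2.13]
```

```bash

python3 -m jog '[[[-0.0002,-0.0045,0],0.04,0],[[0,-0.0091,0.0001],0.08,0]]' >/dev/null && python3 tq.py && python3 -m jog '[[[-0.0002,-0.0045,0],0.04,0],[[0,-0.0091,0.0001],0.08,0]]' >/dev/null&& python3 tq.py && python3 -m jog '[[[-0.0002,-0.0045,0],0.04,0],[[0,-0.0091,0.0001],0.08,0]]' >/dev/null && python3 tq.py && python3 -m jog '[[[-0.0002,-0.0045,0],0.04,0],[[0,-0.0091,0.0001],0.08,0]]' && python3 tq.py
```

```text
ctr in tool [ 0.1131 -0.0071 -0.0161] F tool [2.2 4.2 1. ] yaw -20.5 Mz -0.04 T axis 0.5 0.45 q7 -2.22 [-0.    0.29 -0.27  1.69  0.08  1.17 -2.22]
ctr in tool [ 0.1129 -0.0072 -0.0163] F tool [2.8 5.6 2. ] yaw -25.1 Mz -0.05 T axis 0.65 0.6 q7 -2.32 [-0.02  0.3  -0.26  1.68  0.08  1.18 -2.32]
ctr in tool [ 0.1126 -0.008  -0.0165] F tool [2.  8.7 0.4] yaw -29.7 Mz -0.02 T axis 1.0 0.98 q7 -2.41 [-0.04  0.31 -0.26  1.67  0.09  1.18 -2.41]
```

```bash
python3 -m jog '[[[-0.0001,-0.0023,0],0.02,0],[[-0.0001,-0.0045,0],0.04,0],[[-0.0001,-0.0045,0],0.04,0]]' && python3 tq.py
```

```text
t: 19.9
ee_pos: [0.574, 0.1059, 0.1533]
orientation: [3.017, -0.864, -0.0]
ft_force: [-1.9, -8.2, -0.1]
gripper_width: 0.0121
grasp_force: 110.6
ctr in tool [ 0.1125 -0.0083 -0.0167] F tool [2.7 7.9 0.1] yaw -31.9 Mz -0.03 T axis 0.92 0.89 q7 -2.45 [-0.05  0.31 -0.25  1.66  0.09  1.18 -2.45]
```

```bash
python3 -m jog '[[[-0.0001,-0.0023,0],0.02,0],[[-0.0001,-0.0045,0],0.04,0],[[-0.0001,-0.0045,0],0.04,0]]' && python3 tq.py
```

```text
t: 20.27
ee_pos: [0.576, 0.1094, 0.1532]
orientation: [2.998, -0.924, -0.001]
ft_force: [-4.2, -9.6, 0.1]
gripper_width: 0.012
grasp_force: 110.6
ctr in tool [ 0.1123 -0.0087 -0.0168] F tool [ 1.9 10.2 -0.1] yaw -34.3 Mz -0.07 T axis 1.17 1.1 q7 -2.5 [-0.06  0.32 -0.25  1.65  0.09  1.18 -2.5 ]
```

```bash
python3 -m jog '[[[-0.0001,-0.0023,0],0.01,0],[[-0.0001,-0.004,0],0.025,0],[[-0.0001,-0.004,0],0.025,0]]' && python3 tq.py
```

```text
t: 20.65
ee_pos: [0.5777, 0.1121, 0.153]
orientation: [2.985, -0.962, -0.002]
ft_force: [-6.6, -11.7, 0.6]
gripper_width: 0.0117
grasp_force: 110.8
ctr in tool [ 0.1123 -0.0084 -0.0171] F tool [ 1.5 13.4 -0.5] yaw -35.7 Mz -0.2 T axis 1.52 1.32 q7 -2.53 [-0.07  0.32 -0.24  1.65  0.08  1.19 -2.53]
```

```bash
python3 -m jog '[[[0,0.003,0],-0.04,0],[[0,0.006,0],-0.09,0],[[0,0.008,0],-0.13,0],[[0,0.008,0],-0.13,0],[[0,0.008,0],-0.13,0]]' && python3 tq.py
```

```text
t: 21.28
ee_pos: [0.5731, 0.1046, 0.1529]
orientation: [3.04, -0.769, -0.003]
ft_force: [-7.0, -13.1, 1.7]
gripper_width: 0.0118
grasp_force: 111.4
ctr in tool [ 0.1129 -0.0029 -0.0171] F tool [ 0.1 14.9 -1.6] yaw -28.4 Mz -1.07 T axis 1.68 0.61 q7 -2.39 [-0.05  0.31 -0.25  1.66  0.09  1.18 -2.39]
```

```bash
python3 -m jog '[[[0,0.002,0],0,0],[[0,0.004,0],0,0],[[0,0.004,0],0,0]]' && python3 tq.py
```

```text
t: 21.65
ee_pos: [0.5721, 0.1028, 0.1534]
orientation: [3.043, -0.767, 0.0]
ft_force: [-2.1, -7.7, -0.4]
gripper_width: 0.0117
grasp_force: 110.6
ctr in tool [ 0.1129 -0.0048 -0.0165] F tool [1.8 7.8 0.4] yaw -28.3 Mz -0.54 T axis 0.89 0.34 q7 -2.39 [-0.05  0.31 -0.25  1.67  0.08  1.18 -2.39]
```

```bash
python3 -m jog '[[[0,0.002,0],0,0],[[0,0.005,0],0,0],[[0,0.005,0],0,0]]' && python3 tq.py
```

```text
t: 22.02
ee_pos: [0.5708, 0.1005, 0.1539]
orientation: [-3.047, 0.763, -0.004]
ft_force: [6.0, -2.7, -2.7]
gripper_width: 0.0118
grasp_force: 110.1
ctr in tool [ 0.113  -0.0071 -0.0158] F tool [ 6.5 -0.4  2.7] yaw -28.1 Mz 0.16 T axis 0.0 0.16 q7 -2.38 [-0.04  0.3  -0.25  1.68  0.08  1.17 -2.38]
```

```bash
python3 -m jog '[[[-0.004,0,0],0,0],[[-0.008,0,0],0,0],[[-0.008,0,0],0,0]]' && python3 tq.py
```

```text
t: 22.4
ee_pos: [0.5617, 0.1054, 0.1533]
orientation: [3.047, -0.762, -0.002]
ft_force: [-2.3, -1.4, -1.4]
gripper_width: 0.0115
grasp_force: 110.3
ctr in tool [ 0.1233 -0.0069 -0.0169] F tool [-1.4  2.3  1.4] yaw -28.1 Mz -0.14 T axis 0.28 0.14 q7 -2.39 [-0.05  0.29 -0.26  1.69  0.08  1.17 -2.39]
```

Forces are low, so I'll keep withdrawing in steps.

```bash
python3 -m jog '[[[-0.004,0,0],0,0],[[-0.008,0,0],0,0],[[-0.008,0,0],0,0]]' >/dev/null && python3 tq.py;  python3 -m jog '[[[-0.003,0,0],0,0],[[-0.006,0,0],0,0],[[-0.006,0,0],0,0]]' >/dev/null&& python3 tq.py
```

```text
ctr in tool [ 0.1311 -0.0068 -0.0167] F tool [-0.8  3.2  2.8] yaw -28.1 Mz -0.22 T axis 0.42 0.2 q7 -2.39 [-0.05  0.27 -0.26  1.71  0.08  1.17 -2.39]
ctr in tool [ 0.1368 -0.0061 -0.0163] F tool [ 0.3 -0.2  1.8] yaw -28.0 Mz 0.02 T axis -0.03 -0.02 q7 -2.4 [-0.05  0.26 -0.27  1.72  0.07  1.17 -2.4 ]
```

```bash
python3 -m jog '[[[-0.015,0,0],0,0],[[-0.03,0,0],0,0],[[-0.04,0,-0.02],0,0],[[-0.04,0,-0.06],0,0],[[-0.04,0,-0.09],0,0],[[-0.04,0,-0.09],0,0],[[-0.04,0,-0.09],0,0]]'; python3 tq.py
python3 - <<'E'
from h import *
b=snap('scene','s6.png'); cv2.imwrite('pics/s6c.png',cv2.resize(b[262:352,286:406,::-1],(800,600),interpolation=3))
E
```

```text
t: 24.02
ee_pos: [0.5145, 0.1306, 0.2435]
orientation: [3.048, -0.762, 0.0]
ft_force: [-0.3, 0.2, -1.3]
gripper_width: 0.0119
grasp_force: 110.3
ctr in tool [ 0.1768 -0.007   0.0735] F tool [-0.4 -0.   1.3] yaw -28.1 Mz -0.06 T axis -0.01 -0.06 q7 -2.43 [-0.07  0.13 -0.29  1.68  0.04  1.33 -2.43]
```

View pics/s6c.png

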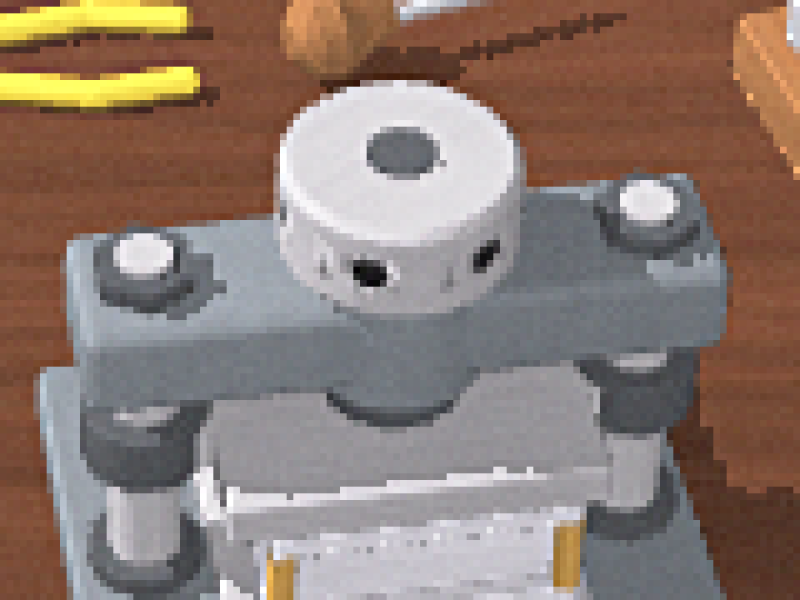

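The plate now sits on the mould. The hole at crop (370,272) puts the total turn at about 136°, and the last pull was 1.3 N m. Next I'll take the bar back to its rest.

```bash
python3 -m jog '[[[0.015,0.04,0],-0.05,0],[[0.035,0.085,0],-0.13,0],[[0.055,0.13,0],-0.22,0],[[0.075,0.18,0],-0.31,0],[[0.095,0.23,0],-0.4,0],[[0.117,0.28,0],-0.5,0],[[0.14,0.33,0.02],-0.6,0],[[0.162,0.381,0.04],-0.684,0],[[0.162,0.381,0.07],-0.684,0],[[0.162,0.381,0.1],-0.684,0],[[0.162,0.381,0.1],-0.684,0],[[0.162,0.381,0.1],-0.684,0]]'
python3 - <<'E'
from h import *
s=env.read_state(); Rt=R.from_rotvec(s['orientation']).as_matrix(); print((Rt.T@(np.array([.4783,-.2817,.0295])-s['ee_pos'])).round(4),np.degrees(np.arctan2(Rt[1,0],Rt[0,0])))
im=snap('wrist','w7.png'); cv2.imwrite('pics/w7c.png',im[:,:,::-1])
E
```

```text
t: 25.58
ee_pos: [0.4788, -0.2819, 0.1443]
orientation: [3.127, 0.304, 0.001]
ft_force: [0.5, -0.4, -1.9]
gripper_width: 0.0118
grasp_force: 110.3
[-0.0005 -0.0003  0.1148] 11.117629682604955
```

View pics/w7c.png

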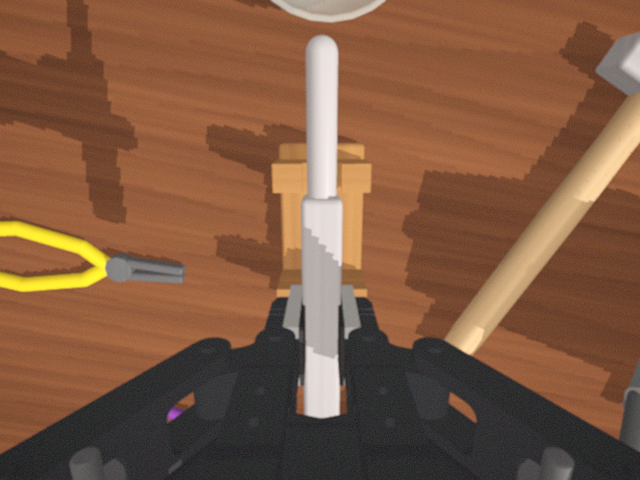

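The bar sits in the hand exactly as when it was picked up (tip (321,38)) and lines up with the rest. I'll lower it.

```bash
python3 -m jog '[[[-0.0005,-0.0003,0.04],0,0],[[-0.0005,-0.0003,0.08],0,0],[[-0.0005,-0.0003,0.1],0,0],[[-0.0005,-0.0003,0.107],0,0],[[-0.0005,-0.0003,0.112],0,0],[[-0.0005,-0.0003,0.114],0,0],[[-0.0005,-0.0003,0.114],0,0],[[-0.0005,-0.0003,0.114],0,0]]'
```

```text
t: 26.62
ee_pos: [0.4783, -0.2819, 0.03]
orientation: [3.126, 0.304, 0.001]
ft_force: [0.4, 0.4, -2.3]
gripper_width: 0.0115
grasp_force: 110.4
```

```bash
python3 -m jog '[[[0,0,0.001],0,0],[[0,0,0.001],0,0],[[0,0,0.001],0,10],[[0,0,0.001],0,25],[[0,0,0.001],0,40],[[0,0,0.001],0,50],[[0,0,0.001],0,50],[[0,0,0.001],0,50]]' && python3 -m jog '[[[0,0,-0.03],0,50],[[0,0,-0.08],0,50],[[0,0,-0.13],0,60],[[-0.03,0,-0.17],0,60],[[-0.05,0,-0.19],0,60],[[-0.05,0,-0.19],0,60]]'
python3 - <<'E'
from h import *
im=snap('wrist','w8.png')
a=snap('top','t8.png'); t=cv2.imread('pics/top0.png')
dif=np.abs(cv2.imread('pics/t8.png').astype(int)-t)[195:290,425:470].max(2); print((dif>40).sum())
cv2.imwrite('pics/c8.png',np.hstack([cv2.resize(im[0:300,170:470,::-1],(400,400)),cv2.resize(a[190:290,395:495,::-1],(400,400),interpolation=3)]))
E
```

```text
t: 27.62
ee_pos: [0.478, -0.2817, 0.0285]
orientation: [3.127, 0.304, -0.0]
ft_force: [0.6, 0.1, 0.0]
gripper_width: 0.0428
grasp_force: 0.0
t: 28.38
ee_pos: [0.4286, -0.2924, 0.2203]
orientation: [3.125, 0.301, 0.004]
ft_force: [0.8, 0.1, -0.1]
gripper_width: 0.051
grasp_force: 0.0
450
```

View pics/c8.png

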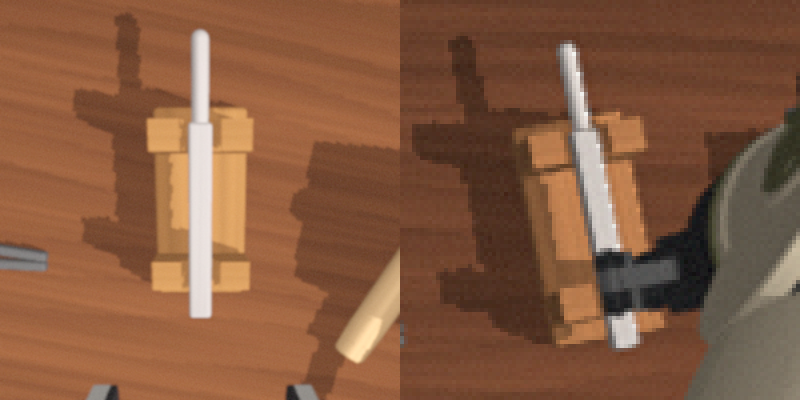

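The bar lies in both notches with its nose at (437,201), where it started. The gripper is clear, so I'm handing in.

```bash
python3 -c "
from rig import env; print(env.hand_in())"
```

```text
the job is handed in; nothing more can be done
None
```

The mould is clamped: I turned the head about 136° clockwise with the steel bar to a measured 1.3 N m, laid the bar back in its rest, and handed in at about 28 s; the hand-in gave no verdict.

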